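# Load two board carriers into the spring-lift magazine

### The arm

A 6-joint arm with a two-finger parallel gripper is mounted at the origin on the work surface. World frame = base frame: x ahead of the robot, y to its left, z up, the work surface at z = 0. Lengths are in mm, angles in degrees, forces in N, time in s.
With the tool pointing down it reaches from about 325 to 775 mm from the base axis. Payload 9.3 kg.
Tool frame: the origin (TCP) lies midway between the tips of the shut fingers; the grasp point (between the pads) lies 19 mm behind it (robot.grasp_offset is the distance from the TCP to the grasp point, in mm); z points along the fingers, y is the direction in which the jaws open and shut (so a half turn about z gives the same grasp; the last joint's range is limited). The gripper opens to 85 mm and grips with 20 to 120 N. Pads are 22 mm wide; open, the fingers measure 114 mm over their backs; the gripper's body (76 mm by 85 mm) begins 54 mm behind the grasp point. The pads swing forward as they close: fully open they stand 13 mm farther back than shut.
Start: joints at [-77.957, 14.817, 1.232, 76.415, 0, 81.257], TCP at [195.184, -514.198, 231.279] pointing down, gripper open.
Joint ranges: [-174.27, 174.27], [-52.1, 104.24], [-59.71, 78.15], [-110.17, 111.67], [-87.03, 83.33], [-180, 180]. Speed limits (degrees/s): [127.2, 127.2, 159.86, 180, 180, 180].

### API

Orientations are given as [roll, pitch, yaw] about the fixed x, y, z axes, in that order (R = Rz(yaw) Ry(pitch) Rx(roll)).
In Python, from workcell import robot gives the robot as it stands. The module is installed in compiled form; this text tells all that it offers.
- The arm moves only by the shell command python3 -m inch 'ROWS'. ROWS is JSON, a list that holds one entry, the list of rows, each a list of 7 numbers: the turn, a rotation vector about the world's x, y, z in units of 4 degrees (1.0 is 4 degrees), then the shift along the world's x, y, z in units of 50 mm (1.0 is 50 mm), then the opening, from -1 (shut) to 1 (fully open), so that 0 is half open. A call has 1 to 12 rows; each row shifts and turns the commanded pose from where the row before left it; what a row does not reach is not made up. A row lasts 1/8 s, in which the tool goes at most 62.5 mm and 10.7 degrees, less where a joint would pass 70% of its speed; a pose out of reach is approached as far as the arm can. A call with a number of a shift or a turn outside -1 to 1 is refused whole. A call with a gripper value outside its range is refused whole. The fingers move at their own pace and stop on an object; the grip force is fixed at half the most. Time passes only in rows, so rows that do not move let the fingers close. It gives the time, the measured TCP pose, the force and the opening at its end, in the units of the state.
- robot.get_state(): the state, without advancing time (a new reading comes with each control period).
- robot.camera(name): name is "side" or "top" or "wrist"; returns the picture (480x640x3 uint8, blue, green, red); there is no depth.
- robot.camera_params(name): a dict with "fov_y" (degrees; the focal length in pixels is half the picture's height over the tangent of half this angle, whatever the lens; pixels are square), "cx", "cy" (the principal point, pixels), "k1" (the pictures are not rectified: a ray, as slopes to the right and down, at radius r is drawn at 1 + k1 r^2 times it, then the intrinsics apply), "rvec" (rotation vector, rad) and "tvec" (3), from world to camera coordinates, as OpenCV has them; the wrist camera has in their place "T_tool_cam" (4x4, takes a point from camera to tool coordinates, whose origin is the TCP and whose axes are the flange's). Camera axes: x right, y down, z forward; pixel columns grow to the right and rows downward; lengths in mm; the calibration is good to about 2 mm. A picture is of the moment at which its call begins: read the wrist's pose just before it. camera_params takes no time and is no camera call.
- robot.hand_in(): hands the job in, once; it reports no verdict.
The state is a dict: "clock": time; "q": joint angles; "joint_velocities": joint speeds; "tau": joint torques, N m; "ee_pos": TCP position; "tool_rot": TCP orientation; "ft_force": force on the tool from outside, world axes, zero at the start; "ft_torque": the same for the moment, N m; "opening": finger opening in mm.
Only numpy, scipy, OpenCV 4.12 (cv2) and the standard library are available. Lean on these libraries where they do the work, as an engineer would, in place of code of your own. Each camera call takes 0.05 s, during which the arm holds its last target.

### The job

Load the two carriers on the blue mat that hold a green circuit board into the spring-lift magazine, on top of the carrier already in it, boards facing up: press each one straight down against the spring until both brass catches snap out over its ends and hold it down. Leave the empty carrier where it lies and do not disturb the other things on the bench.

Things in the scene. Friction and masses are not known exactly. Their poses are not given: they have to be found in the camera images.
- carrier_a: Solder carrier 120 x 56 x 12 mm, dark grey, about 0.12 kg; origin at the centre of its underside, x along its length, z up out of its top: a flat frame (14 mm wide at the ends, 10 mm along the sides) round a 5 mm deep pocket. A green board lies in the pocket, below the frame's top. To be loaded; lies on the 3 mm thick blue mat. It may go in either end first.
- carrier_b: Solder carrier 120 x 56 x 12 mm, dark grey, about 0.12 kg; origin at the centre of its underside, x along its length, z up out of its top: a flat frame (14 mm wide at the ends, 10 mm along the sides) round a 5 mm deep pocket. Holds a green board, just like carrier_a. To be loaded; the two may go in either order.
- carrier_empty: Solder carrier 120 x 56 x 12 mm, dark grey, about 0.12 kg; origin at the centre of its underside, x along its length, z up out of its top: a flat frame (14 mm wide at the ends, 10 mm along the sides) round a 5 mm deep pocket. EMPTY: no green board; two black rectangles show in the pocket. Lies on the mat and stays there.
- carrier_c: Solder carrier 120 x 56 x 12 mm, dark grey, about 0.12 kg; origin at the centre of its underside, x along its length, z up out of its top: a flat frame (14 mm wide at the ends, 10 mm along the sides) round a 5 mm deep pocket. Holds a green board; already in the magazine, pushed up by the springs against the catches' undersides (its top 100 mm above the bench).
- magazine: Spring-lift magazine, fixed: grey base 190 x 116 x 12 mm, an aluminium angle post at each corner, a follower plate on two springs between them, a brass spring catch with a black knob at each end (knobs reach to |x| = 104 mm, catch housings 128 mm high at |x| = 67 to 93 mm). Origin at the centre of the base's underside, at bench height; x along the carriers' length, z up.
- mouth (a point): Point on the magazine's vertical centre line where its straight posts end, 128 mm above the bench; above it they flare out by 7 mm, to a height of 147 mm. The posts leave 3 mm all round a centred carrier. Both long sides (+y, -y) are open between the posts over a width of 90 mm, from the base up, so fingers can hold a carrier by its long sides all the way down.
- catch_line (a point): Point on the magazine's vertical centre line at the height of the catches' flat undersides, 100 mm above the bench. The top carrier is held with its top at this height. The catches snap out when a carrier's top is pressed below it: 3 to 6 mm below is right; the stack under it goes down too. This takes 10 to 16 N in all.
- follower (a joint): How far the follower plate is pushed down from its empty position, m, 0 to 0.056, growing downwards: about 0.010 with one carrier held under the catches, 0.022 with two, 0.034 with three. Its springs push up with 8 N at 0 and 0.2 N more for each mm.
- catch_near (a joint): Brass spring catch at the magazine's -x end: 0 when fully out (its nose overlaps a centred carrier's end by 6 mm), growing to 0.012 m as it is pushed back. Flat underside; its top slopes back over about 23 mm of height, so that a carrier pressed down from above drives it back, against 1.5 to 2.5 N; it springs out once the carrier's top is below it.
- catch_far (a joint): The like catch at the magazine's +x end.
- tape: roll of cream masking tape lying flat, 110 mm across, 24 mm high, on the bench to the right of the mat; bystander; origin at the centre of its underside
- spool: green solder spool standing on the far edge of the mat, 54 mm across, 42 mm high; bystander; origin at the centre of its underside
- pump: desoldering pump, 190 mm long, 20 mm thick, aluminium and blue, lying on the far edge of the mat; bystander; origin under its middle, x along it

How it is judged:
By the outcome, as a careful person would: the job done as asked, in the order asked, and still so for the second after the job is handed in, with the robot touching nothing.
It also fails if it takes over 70 s, if anything falls off the work surface, if the arm or the gripper's body presses on something with over 40 N, if the wrist force passes 120 N, or if a joint passes its speed limit or range.

## Working session

There is one attempt and no reset: what is moved stays moved. The work goes in short steps, Python scripts to look and compute and a shell command to move; the robot and the scene stay as the last step left them, time stands still between calls to the robot, and variables do not carry over. Pictures are saved under pics/ and viewed, and the job is handed in when it is done.

```bash
ls; mkdir -p pics
cat > h.py <<'E'
import numpy as np, cv2
from workcell import robot
from scipy.spatial.transform import Rotation as R
def P(name, st=None):
    p=robot.camera_params(name)
    f=240/np.tan(np.radians(p['fov_y'])/2)
    K=np.array([[f,0,p['cx']],[0,f,p['cy']],[0,0,1.]])
    D=np.array([p['k1'],0,0,0,0.])
    if 'rvec' in p:
        Rm=cv2.Rodrigues(np.array(p['rvec'],float))[0]; t=np.array(p['tvec'],float).ravel()
    else:
        st=st or robot.get_state()
        T=np.eye(4); T[:3,:3]=R.from_euler('xyz',st['tool_rot'],degrees=True).as_matrix(); T[:3,3]=st['ee_pos']
        M=np.linalg.inv(T@np.array(p['T_tool_cam'])); Rm=M[:3,:3]; t=M[:3,3]
    return K,D,Rm,t
def toplane(cam,px,z):
    K,D,Rm,t=cam
    u=cv2.undistortPoints(np.array(px,float).reshape(-1,1,2),K,D).reshape(-1,2)
    d=np.c_[u,np.ones(len(u))]@Rm; c=-Rm.T@t
    s=(z-c[2])/d[:,2]
    return c+d*s[:,None]
def proj(cam,X):
    K,D,Rm,t=cam
    return cv2.projectPoints(np.array(X,float).reshape(-1,1,3),cv2.Rodrigues(Rm)[0],t,K,D)[0].reshape(-1,2)
E
python3 - <<'E'
from h import *
st=robot.get_state(); print(st)
for n in('top','side','wrist'):
    cv2.imwrite(f'pics/{n}0.png',robot.camera(n)); print(n,robot.camera_params(n))
E
```

```text
pics
{'clock': 0.0, 'q': array([-7.79575385e+01,  1.48505867e+01,  1.18724840e+00,  7.64150140e+01,
        4.46679446e-04,  8.12587668e+01]), 'joint_velocities': array([-0.02647858, -0.1086518 , -0.09088067,  0.01646235, -0.1139334 ,
       -0.0189742 ]), 'tau': array([-2.77638428e-04, -5.55637729e+01,  3.44529784e+01,  1.34806978e-02,
       -3.05332951e-04,  3.27405282e-06]), 'ee_pos': array([ 195.1166735 , -513.91044201,  230.65058494]), 'tool_rot': array([-1.79922626e+02, -1.23488466e-02,  2.07836860e+01]), 'ft_force': array([ 0.64998244, -0.29910843,  0.01436536]), 'ft_torque': array([ 0.03282378,  0.04651231, -0.01798719]), 'opening': 85.44540260661212}
top {'fov_y': 53.50042596424126, 'cx': 316.1822422546183, 'cy': 240.76463338669208, 'k1': 0.0401040416588566, 'rvec': array([ 2.11786569, -2.11675002,  0.20719342]), 'tvec': array([-91.83718617, 602.34044605, 960.60538227])}
side {'fov_y': 55.711409742462415, 'cx': 319.6663185602488, 'cy': 241.7645412275449, 'k1': -0.06595045401055143, 'rvec': array([ 0.43866784, -2.69444343,  1.27677597]), 'tvec': array([534.69094704, 265.24053985, 973.67122927])}
wrist {'fov_y': 64.49778010599661, 'cx': 315.27157580597543, 'cy': 233.24390010518644, 'k1': -0.008640019138787957, 'T_tool_cam': array([[-6.48260350e-04, -9.62773414e-01, -2.70308958e-01,
         6.79492803e+01],
       [ 9.99999205e-01, -9.16506831e-04,  8.66151748e-04,
        -7.80794613e-01],
       [-1.08164788e-03, -2.70308181e-01,  9.62773243e-01,
        -1.43300821e+02],
       [ 0.00000000e+00,  0.00000000e+00,  0.00000000e+00,
         1.00000000e+00]])}
```

View pics/top0.png

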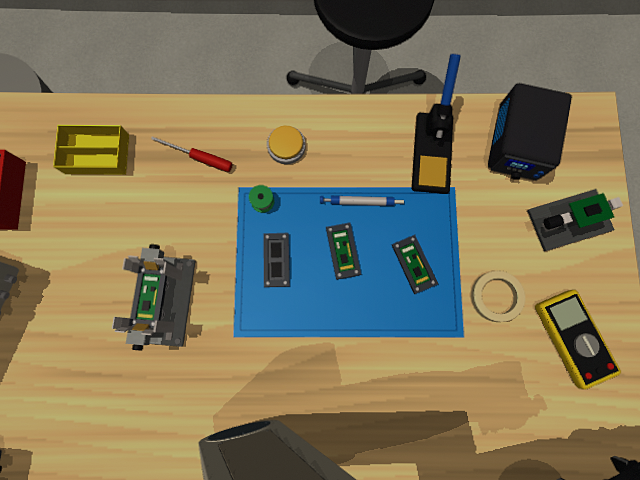

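View pics/side0.png

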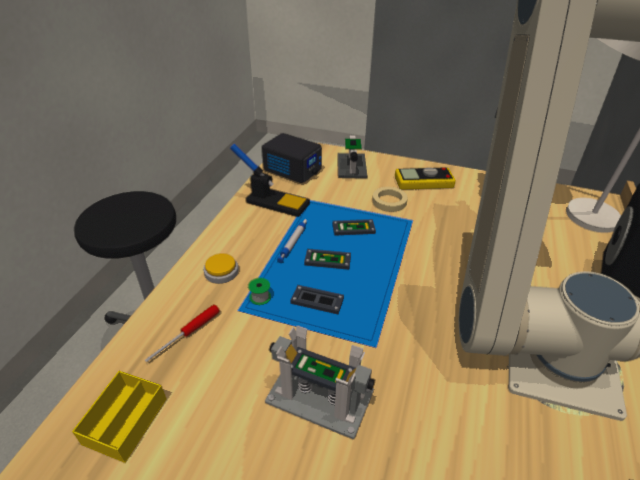

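View pics/wrist0.png

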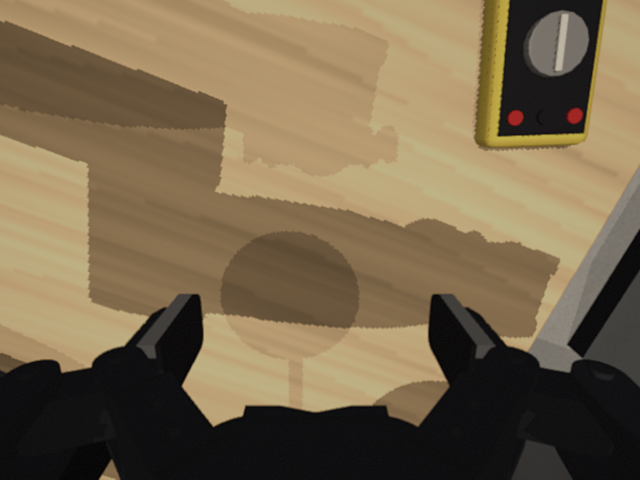

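The top view shows two green-board carriers on the mat near px (344,251) and (415,264), and the empty one at (277,260). The magazine is near (150,297) with carrier C in it. Next I'll measure the poses.

Run:
```python
from h import *
im=cv2.imread('pics/top0.png'); cam=P('top')
print(-cam[2].T@cam[3])
hsv=cv2.cvtColor(im,cv2.COLOR_BGR2HSV)
blue=cv2.inRange(hsv,(95,120,60),(115,255,255))
roi=np.zeros_like(blue); roi[215:310,250:445]=255
m=cv2.bitwise_and(cv2.bitwise_not(blue),roi)
m=cv2.morphologyEx(m,cv2.MORPH_CLOSE,np.ones((5,5)))
cs=cv2.findContours(m,cv2.RETR_EXTERNAL,cv2.CHAIN_APPROX_NONE)[0]
for c in cs:
    if cv2.contourArea(c)<400: continue
    w=toplane(cam,c.reshape(-1,2),13.).astype(np.float32)[:,:2]
    (x,y),(a,b),an=cv2.minAreaRect(w)
    print('carrier',cv2.contourArea(c),x,y,a,b,an)
# green boards
g=cv2.inRange(hsv,(40,90,40),(85,255,255))
for name,z,(x0,x1,y0,y1) in(('A',10,(320,365,220,285)),('B',10,(385,445,230,300)),('mag',95,(110,200,240,350))):
    r=np.zeros_like(g); r[y0:y1,x0:x1]=g[y0:y1,x0:x1]
    r=cv2.morphologyEx(r,cv2.MORPH_CLOSE,np.ones((15,15)))
    c=max(cv2.findContours(r,cv2.RETR_EXTERNAL,cv2.CHAIN_APPROX_NONE)[0],key=cv2.contourArea)
    w=toplane(cam,c.reshape(-1,2),z).astype(np.float32)[:,:2]
    print(name,cv2.minAreaRect(w))
cv2.imwrite('pics/magc.png',cv2.resize(im[230:365,90:225],None,fx=4.4,fy=4.4,interpolation=cv2.INTER_CUBIC))
s=cv2.imread('pics/side0.png')
cv2.imwrite('pics/magside.png',cv2.resize(s[315:440,255:385],None,fx=4.6,fy=4.6,interpolation=cv2.INTER_CUBIC))
```

```text
[ 403.06299512  -93.20205231 1059.65295336]Traceback (most recent call last):
  File "<stdin>", line 13, in <module>
cv2.error: OpenCV(4.12.0) /io/opencv/modules/imgproc/src/convhull.cpp:143: error: (-215:Assertion failed) total >= 0 && (depth == CV_32F || depth == CV_32S) in function 'convexHull'
```

```bash
cat > m.py <<'E'
from h import *
im=cv2.imread('pics/top0.png'); cam=P('top')
hsv=cv2.cvtColor(im,cv2.COLOR_BGR2HSV)
def rect(c,z):
    w=np.ascontiguousarray(toplane(cam,c.reshape(-1,2),z)[:,:2]).astype(np.float32)
    (x,y),(a,b),an=cv2.minAreaRect(w.reshape(-1,1,2))
    if b>a: an+=90
    return np.round([x,y,max(a,b),min(a,b),(an+90)%180-90],1)
blue=cv2.inRange(hsv,(95,120,60),(115,255,255))
roi=np.zeros_like(blue); roi[215:310,250:445]=255
m=cv2.bitwise_and(cv2.bitwise_not(blue),roi)
m=cv2.morphologyEx(m,cv2.MORPH_CLOSE,np.ones((5,5)))
for c in cv2.findContours(m,cv2.RETR_EXTERNAL,cv2.CHAIN_APPROX_NONE)[0]:
    if cv2.contourArea(c)<400: continue
    print('carrier',rect(c,13.))
g=cv2.inRange(hsv,(40,90,40),(85,255,255))
for name,z,(x0,x1,y0,y1) in(('A',10,(320,365,220,285)),('B',10,(385,445,230,300)),('mag',95,(110,200,240,350))):
    r=np.zeros_like(g); r[y0:y1,x0:x1]=g[y0:y1,x0:x1]
    r=cv2.morphologyEx(r,cv2.MORPH_CLOSE,np.ones((15,15)))
    c=max(cv2.findContours(r,cv2.RETR_EXTERNAL,cv2.CHAIN_APPROX_NONE)[0],key=cv2.contourArea)
    print(name,rect(c,z))
cv2.imwrite('pics/magc.png',cv2.resize(im[230:365,90:225],None,fx=4.4,fy=4.4,interpolation=cv2.INTER_CUBIC))
s=cv2.imread('pics/side0.png')
cv2.imwrite('pics/magside.png',cv2.resize(s[315:440,255:385],None,fx=4.6,fy=4.6,interpolation=cv2.INTER_CUBIC))
E
python3 m.py
```

```text
carrier [ 560.  -308.2  119.7   58.4   22.7]
carrier [569.7  -3.3 120.2  55.7   1.3]
carrier [ 589.5 -151.1  121.2   56.2   10.8]
A [ 590.8 -151.3   91.4   35.6   10.7]
B [ 560.7 -309.4   91.6   34.7   22.7]
mag [481.7 246.6  91.1  35.1  -5.1]
```

View pics/magc.png

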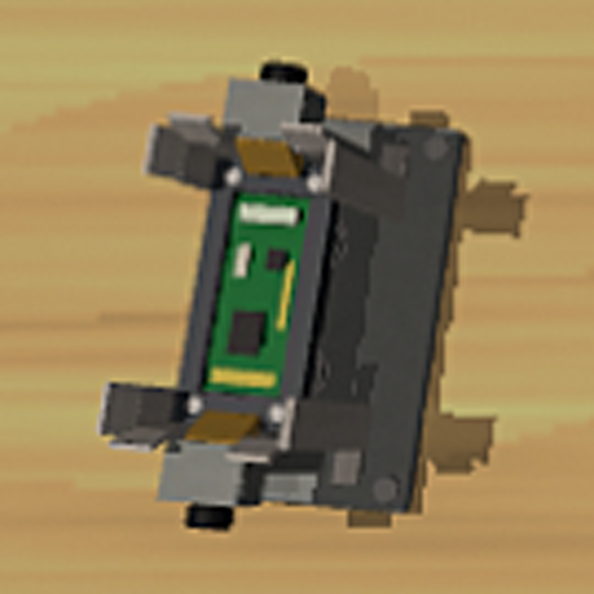

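View pics/magside.png

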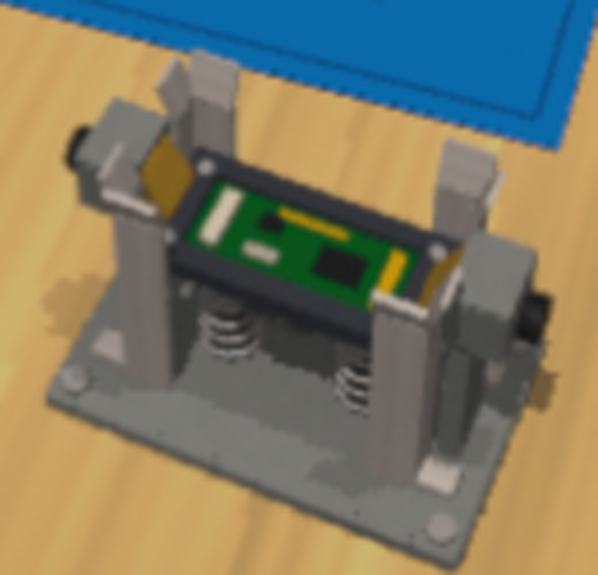

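The magazine sits near (482,247) at a yaw of about -5°. Its posts, brass noses and knobs are visible. Joint 6 range forces the half-turned grasp (tool yaw ≈ 175° at the magazine), so I'll turn on the way to a wrist look above the magazine.

```bash
python3 -m inch '[[[0,0,1,0.4,0.3,0.2,1],[0,0,1,0.4,0.4,0,1],[0,0,1,0.4,0.4,0,1],[0,0,1,0.4,0.4,0,1],[0,0,1,0.4,0.4,0,1],[0,0,1,0.4,0.4,0,1],[0,0,1,0.4,0.4,0,1],[0,0,1,0.4,0.4,0,1],[0,0,1,0.4,0.4,0,1],[0,0,1,0.4,0.4,0,1],[0,0,1,0.4,0.4,0,1],[0,0,1,0.4,0.4,0,1]]]'
python3 -m inch '[[[0,0,1,0.1,0.4,0,1],[0,0,1,0.1,0.4,0,1],[0,0,1,0.1,0.4,0,1],[0,0,1,0.1,0.4,0,1],[0,0,1,0.1,0.4,0,1],[0,0,1,0.1,0.4,0,1],[0,0,1,0,0.4,0,1],[0,0,1,0,0.4,0,1],[0,0,1,0,0.4,0,1],[0,0,1,0,0.4,0,1],[0,0,1,0,0.4,0,1],[0,0,1,0,0.4,0,1]]]'
python3 -m inch '[[[0,0,1,0,0.4,0,1],[0,0,1,0,0.4,0,1],[0,0,1,0,0.4,0,1],[0,0,1,0,0.4,0,1],[0,0,1,0,0.4,0,1],[0,0,1,0,0.4,0,1],[0,0,1,0,0.4,0,1],[0,0,1,0,0.4,0,1],[0,0,1,0,0.4,0,1],[0,0,1,0,0.4,0,1],[0,0,1,0,0.4,0,1],[0,0,1,0,0.4,0,1]]]'
python3 -m inch '[[[0,0,1,0,0.4,0,1],[0,0,1,0,0.3,0,1],[0,0,0.5,0,0.2,0,1],[0,0,0,0,0,0,1],[0,0,0,0,0,0,1]]]'
python3 - <<'E'
from h import *
st=robot.get_state(); im=robot.camera('wrist'); cv2.imwrite('pics/w1.png',im)
import json; json.dump({k:list(map(float,st[k])) for k in('ee_pos','tool_rot','q')},open('w1.json','w')); print(st)
E
```

```text
clock: 1.65
ee_pos: [435.7, -278.4, 241.1]
tool_rot: [-180.0, -0.0, 68.9]
ft_force: [0.3, 0.4, -0.2]
opening: 85.7
clock: 3.15
ee_pos: [464.5, -38.1, 241.4]
tool_rot: [180.0, 0.0, 117.0]
ft_force: [0.4, -0.3, 0.5]
opening: 85.6
clock: 4.65
ee_pos: [464.4, 201.5, 241.4]
tool_rot: [-180.0, 0.0, 165.0]
ft_force: [-0.0, 0.3, 0.0]
opening: 85.4
clock: 5.28
ee_pos: [465.1, 245.5, 241.3]
tool_rot: [-180.0, 0.0, 174.7]
ft_force: [-0.2, 0.5, 0.5]
opening: 85.7
{'clock': 5.275, 'q': array([ 1.86837255e+01,  1.22916953e+01, -7.12250308e-01,  7.69999326e+01,
       -1.10251857e-02,  2.39403056e+01]), 'joint_velocities': array([-0.37215911, -0.04688472,  0.02464243, -0.05431271,  0.04018408,
       -0.07279362]), 'tau': array([ 4.16555190e-01, -5.19616842e+01,  3.45560396e+01, -3.56214296e-03,
        1.46184216e-02, -8.39466287e-03]), 'ee_pos': array([465.05146843, 245.45485653, 241.31505927]), 'tool_rot': array([-1.79988350e+02,  9.29284777e-04,  1.74743420e+02]), 'ft_force': array([-0.23703444,  0.4865235 ,  0.48300409]), 'ft_torque': array([-0.02637774, -0.02105774,  0.02066049]), 'opening': 85.65269355299755}
```

View pics/w1.png

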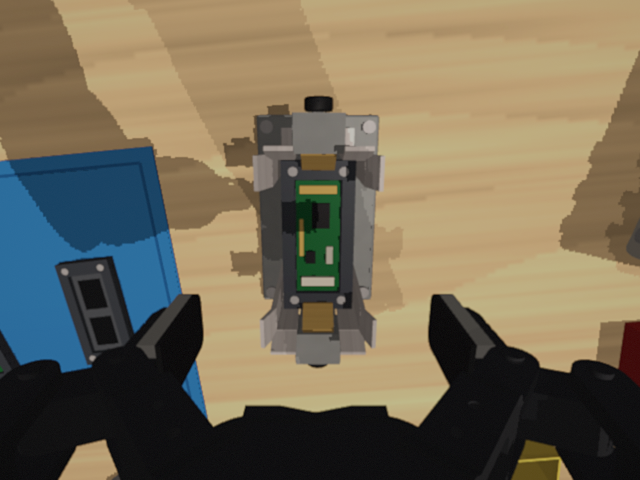

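The wrist view shows the magazine almost upright in the image: its knobs are at (318,103) and (317,362), and the flared post tops are around x≈256 and 380. I'll zoom in for precise features.

Run:
```python
import cv2
im=cv2.imread('pics/w1.png')
cv2.imwrite('pics/w1a.png',cv2.resize(im[85:235,230:400],None,fx=4,fy=4,interpolation=cv2.INTER_CUBIC))
cv2.imwrite('pics/w1b.png',cv2.resize(im[235:385,230:400],None,fx=4,fy=4,interpolation=cv2.INTER_CUBIC))
```

```text
(no output)
```

View pics/w1a.png

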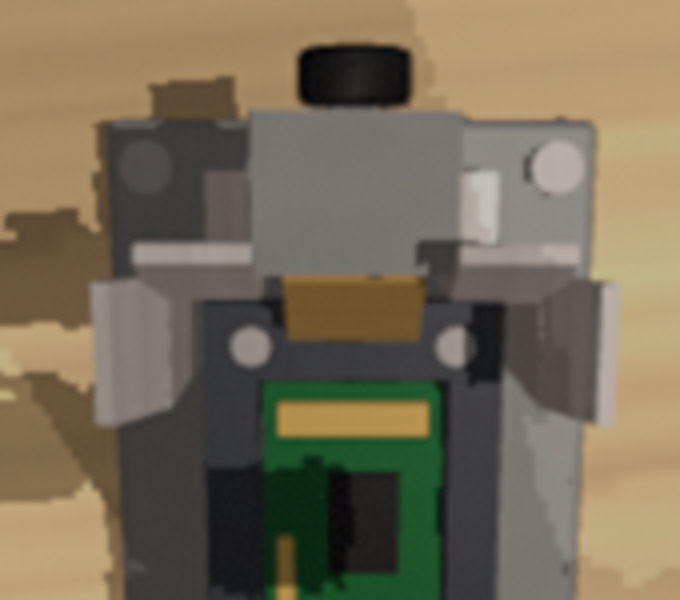

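View pics/w1b.png

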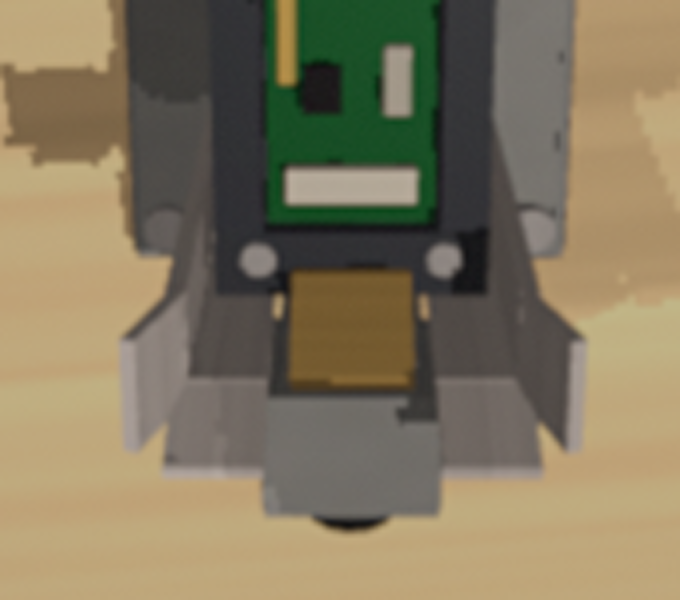

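Run:
```python
from h import *
import json
st=json.load(open('w1.json')); cam=P('wrist',st)
A=lambda x,y:(230+(x+.5)/4-.5,85+(y+.5)/4-.5); B=lambda x,y:(230+(x+.5)/4-.5,235+(y+.5)/4-.5)
def q(n,pts,z):
    w=toplane(cam,pts,z)[:,:2]  # TL TR BL BR
    ctr=w.mean(0); ax=(w[2]+w[3]-w[0]-w[1])/2; lat=(w[1]+w[3]-w[0]-w[2])/2
    print(n,ctr.round(1),'len',np.hypot(*ax).round(1),'yaw',np.degrees(np.arctan2(ax[1],ax[0])).round(2),'wid',np.hypot(*lat).round(1),'latyaw',np.degrees(np.arctan2(lat[1],lat[0])).round(2))
q('flare',[A(95,425),A(612,424),B(121,338),B(584,338)],147)
q('flareouter',[A(90,282),A(618,284),B(127,450),B(580,450)],147)
q('endflare',[A(132,243),A(578,245),B(165,474),B(540,474)],147)
q('base',[A(108,122),A(594,125),B(138,252),B(563,252)],12)
q('housing',[A(250,112),A(462,112),B(265,515),B(440,515)],128)
q('screws',[A(251,346),A(456,346),B(259,260),B(444,260)],100)
q('carrier',[A(200,300),A(503,300),B(216,293),B(487,293)],100)
# top camera cross-check
cam=P('top'); T=lambda x,y:(90+(x+.5)/4.4-.5,230+(y+.5)/4.4-.5)
print('top screws',toplane(cam,[T(232,176),T(316,184),T(194,406),T(278,412)],100).mean(0))
print('knobs',toplane(cam,[T(284,70),T(209,517)],114))
```

```text
flare [479.8 246. ] len 89.8 yaw -5.29 wid 80.9 latyaw 84.77
flareouter [479.9 246.1] len 133.8 yaw -5.22 wid 80.8 latyaw 84.61
endflare [479.4 246.1] len 144.5 yaw -5.34 wid 67.5 latyaw 84.59
base [479.5 246.2] len 186.3 yaw -5.25 wid 113.8 latyaw 84.54
housing [480.3 246.2] len 185.9 yaw -5.37 wid 34.1 latyaw 84.72
screws [480.3 246.1] len 104.5 yaw -5.41 wid 38.0 latyaw 84.72
carrier [479.8 246. ] len 120.4 yaw -5.2 wid 55.9 latyaw 84.72
top screws [481.09411662 245.21153565 100.        ]
knobs [[581.61332707 234.51918774 114.        ]
 [382.5205031  253.12730436 114.        ]]
```

Every measurement agrees on the magazine at (480,246), yaw −5.3°. Now to carrier A for a close look.

```bash
python3 -m inch '[[[0,0,0.4,0.2,-0.7,0,1],[0,0,0.4,0.3,-0.9,0,1],[0,0,0.4,0.3,-0.9,0,1],[0,0,0.4,0.3,-0.9,0,1],[0,0,0.4,0.3,-0.9,0,1],[0,0,0.4,0.3,-0.9,0,1],[0,0,0.4,0.3,-0.9,-0.4,1],[0,0,0.4,0.2,-0.9,-0.7,1],[0,0,0.4,0.2,-0.63,-0.7,1],[0,0,0.4,0.1,-0.3,-0.6,1],[0,0,0,0,0,0,1],[0,0,0,0,0,0,1]]]'
python3 - <<'E'
from h import *
st=robot.get_state(); im=robot.camera('wrist'); cv2.imwrite('pics/w2.png',im)
import json; json.dump({k:list(map(float,st[k])) for k in('ee_pos','tool_rot','q')},open('w2.json','w')); print(st['ee_pos'],st['tool_rot'],st['clock'])
E
```

```text
clock: 6.82
ee_pos: [590.3, -150.6, 122.5]
tool_rot: [-180.0, 0.0, -169.3]
ft_force: [1.3, 0.1, -0.6]
opening: 85.3
[ 590.2842614  -150.55214253  122.49901584] [-1.79980223e+02  4.77045843e-02 -1.69267083e+02] 6.825
```

View pics/w2.png

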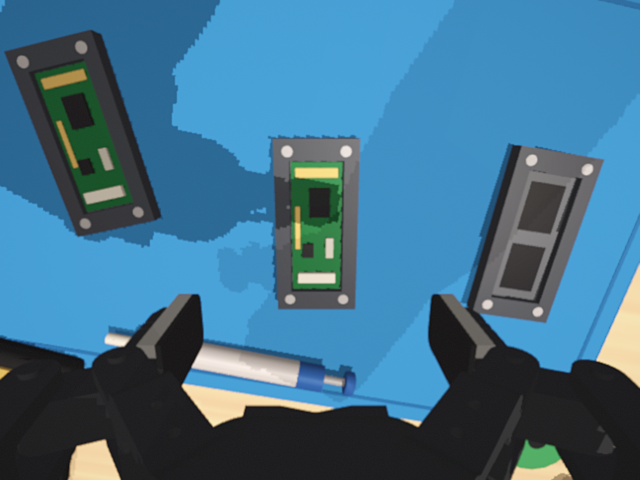

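The close view shows A centred at about (316,223), B at top left (its screws at (22,61), (81,47), (138,211) and (85,224)), and the empty carrier on the right. I'll use the screw dots for precise poses.

Run:
```python
from h import *
import json
st=json.load(open('w2.json')); cam=P('wrist',st); im=cv2.imread('pics/w2.png')
g=im.min(2); m=((g>185)&(np.ptp(im.astype(int),axis=2)<30)).astype(np.uint8)
n,l,s,c=cv2.connectedComponentsWithStats(m)
def near(p):
    i=min((i for i in range(1,n) if s[i][4]>20),key=lambda i:np.hypot(*(c[i]-p))); return c[i]
for name,pts in(('A',[(287,152),(346,152),(290,299),(343,299)]),('B',[(22,61),(81,47),(85,224),(138,211)])):
    pp=[near(p) for p in pts]; print(np.round(pp,1).tolist())
    w=toplane(cam,pp,15)[:,:2]; ax=(w[2]+w[3]-w[0]-w[1])/2; lat=(w[1]+w[3]-w[0]-w[2])/2
    print(name,w.mean(0).round(1),np.hypot(*ax).round(1),np.degrees(np.arctan2(ax[1],ax[0])).round(2),np.hypot(*lat).round(1),np.degrees(np.arctan2(lat[1],lat[0])).round(2)-90)
```

```text
[[286.6, 151.1], [345.6, 151.1], [316.3, 278.0], [343.0, 298.9]]
A [ 583.7 -145.9] 96.8 16.52 29.8 -5.079999999999998
[[286.6, 151.1], [286.6, 151.1], [115.3, 340.8], [115.3, 340.8]]
B [ 621.3 -230. ] 191.1 -32.65 0.0 -180.0
```

Run:
```python
from h import *
import json
st=json.load(open('w2.json')); cam=P('wrist',st); im=cv2.imread('pics/w2.png').astype(int)
g=im.min(2)
def near(p):
    x,y=p; w=g[y-7:y+8,x-7:x+8]; k=np.clip(w-(w.max()*0.5+np.median(w)*0.5),0,None)
    yy,xx=np.mgrid[y-7:y+8,x-7:x+8]; return (k*xx).sum()/k.sum(),(k*yy).sum()/k.sum()
for name,pts in(('A',[(287,152),(346,152),(290,299),(343,299)]),('B',[(22,61),(81,47),(85,224),(138,211)])):
    pp=[near(p) for p in pts]; print(np.round(pp,1).tolist())
    w=toplane(cam,pp,15)[:,:2]; ax=(w[2]+w[3]-w[0]-w[1])/2; lat=(w[1]+w[3]-w[0]-w[2])/2
    print(name,w.mean(0).round(1),np.hypot(*ax).round(1),np.degrees(np.arctan2(ax[1],ax[0])).round(2),np.hypot(*lat).round(1),np.degrees(np.arctan2(lat[1],lat[0])).round(2)-90)
```

```text
[[286.6, 151.1], [345.7, 151.1], [289.7, 298.9], [342.7, 298.9]]
A [ 588.6 -149.9] 104.4 10.74 38.2 10.730000000000004
[[22.3, 61.3], [80.9, 46.7], [84.8, 223.1], [137.7, 211.7]]
B [ 558.3 -308.5] 104.4 22.69 38.2 22.700000000000003
```

A is at (588.6,−149.9), yaw 10.7°, and B is at (558.3,−308.5), yaw 22.7°, both with the same screw spacing of 104.4 x 38.2. I'll pre-close the jaws a bit and check where the fingertips sit.

```bash
python3 -m inch '[[[0,0,0,-0.034,0.014,-0.4,0.5],[0,0,0,0,0,-0.4,0.5],[0,0,0,0,0,0,0.5],[0,0,0,0,0,0,0.5]]]'
python3 - <<'E'
from h import *
st=robot.get_state(); im=robot.camera('wrist'); cv2.imwrite('pics/w3.png',im); cv2.imwrite('pics/s3.png',cv2.resize(robot.camera('side')[150:330,250:490],None,fx=3.3,fy=3.3))
import json; json.dump({k:list(map(float,st[k])) for k in('ee_pos','tool_rot','q')},open('w3.json','w')); print(st['ee_pos'],st['tool_rot'],st['opening'])
E
```

```text
clock: 7.38
ee_pos: [589.1, -149.8, 82.9]
tool_rot: [-179.9, 0.1, -169.2]
ft_force: [-0.9, -0.4, 0.0]
opening: 64.0
[ 589.13169085 -149.77179122   82.93695464] [-1.79934024e+02  1.01131042e-01 -1.69182176e+02] 63.9827083066416
```

View pics/w3.png

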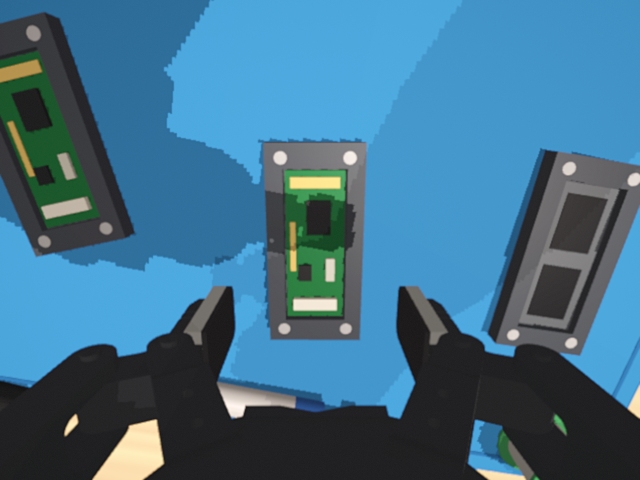

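View pics/s3.png

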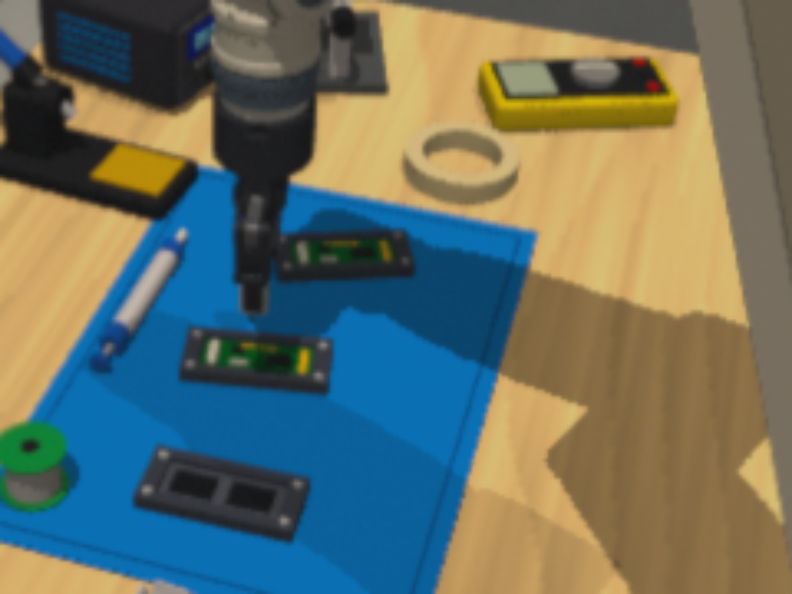

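Run:
```python
from h import *
p=robot.camera_params('wrist'); K,D,_,_=P('wrist'); T=np.array(p['T_tool_cam'])
for pts,h in((((201,295),(431,295)),42.7),(((233,287),(399,287)),32.)):
    for px in pts:
        u=cv2.undistortPoints(np.array([[px]],float),K,D).ravel()
        d=T[:3,:3]@[u[0],u[1],1]; c=T[:3,3]
        s=(np.sign(d[1])*h-c[1])/d[1]; print(h,(c+d*s).round(1))
```

```text
42.7 [  8.2 -42.7 -11.6]
42.7 [ 10.3  42.7 -16. ]
32.0 [  8.5 -32.   -4.8]
32.0 [ 11.2  32.  -11.1]
```

The fingertips sit about 7 mm behind the TCP at this opening and about 6 mm at 56. I'll lower to TCP z≈−1 and grip.

```bash
python3 -m inch '[[[0,0,0,-0.01,0,-0.5,0.5],[0,0,0,0,0,-0.5,0.5],[0,0,0,0,0,-0.4,0.5],[0,0,0,0,0,-0.2,0.5],[0,0,0,0,0,0,0.5],[0,0,0,0,0,0,0.5]]]'
python3 - <<'E'
from h import *
st=robot.get_state(); cv2.imwrite('pics/w4.png',robot.camera('wrist')); print(st['ee_pos'],st['ft_force'],st['ft_torque'])
E
```

```text
clock: 8.22
ee_pos: [588.6, -150.2, 2.2]
tool_rot: [-180.0, 0.1, -169.2]
ft_force: [-0.1, 0.3, 0.1]
opening: 64.0
[ 588.55971659 -150.22177912    2.24937425] [-0.10482094  0.33228131  0.13169163] [-0.01965826  0.0135921  -0.00824045]
```

View pics/w4.png

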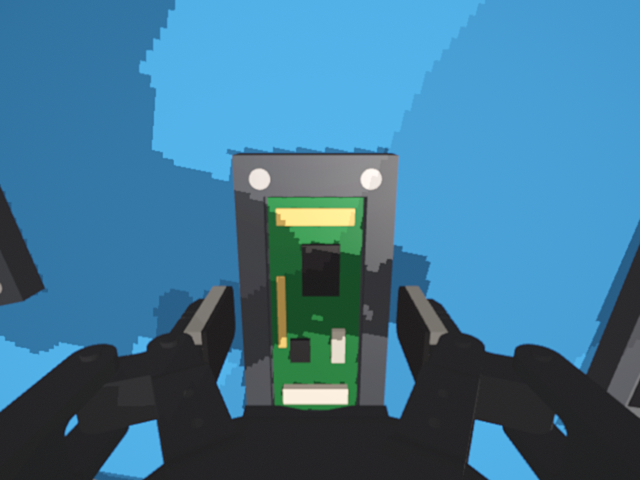

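The carrier sits centred between the pads, with the left pad edge at x≈235 and the right at x≈398. I'll lower 2.5 mm more, close, and lift.

```bash
python3 -m inch '[[[0,0,0,0,0,-0.05,0.5],[0,0,0,0,0,0,0.5],[0,0,0,0,0,0,-1],[0,0,0,0,0,0,-1],[0,0,0,0,0,0,-1],[0,0,0,0,0,0,-1]]]'
python3 -m inch '[[[0,0,0,0,0,0.1,-1],[0,0,0,0,0,0.4,-1],[0,0,0,0,0,0.8,-1],[0,0,0,0,0,0,-1]]]'
python3 - <<'E'
from h import *
import json
st=robot.get_state(); cv2.imwrite('pics/w5.png',robot.camera('wrist')); print(st['ee_pos'],st['tool_rot'],st['ft_force'],st['ft_torque'],st['opening'])
json.dump({k:list(map(float,st[k])) for k in('ee_pos','tool_rot','q')},open('w5.json','w'))
cv2.imwrite('pics/s5.png',cv2.resize(robot.camera('side')[150:330,250:490],None,fx=3.3,fy=3.3))
E
```

```text
clock: 9.02
ee_pos: [588.3, -150.1, -0.6]
tool_rot: [-180.0, 0.0, -169.2]
ft_force: [-1.2, -0.2, 6.6]
opening: 54.4
clock: 9.52
ee_pos: [589.5, -150.6, 66.7]
tool_rot: [-179.8, 0.2, -169.2]
ft_force: [-0.7, 0.4, -1.7]
opening: 54.5
[ 589.51377092 -150.59906535   66.67951577] [-179.84615046    0.23760509 -169.21150048] [-0.73775865  0.43939994 -1.74082478] [-0.05720666  0.04074239  0.05073211] 54.50220624426169
```

View pics/w5.png

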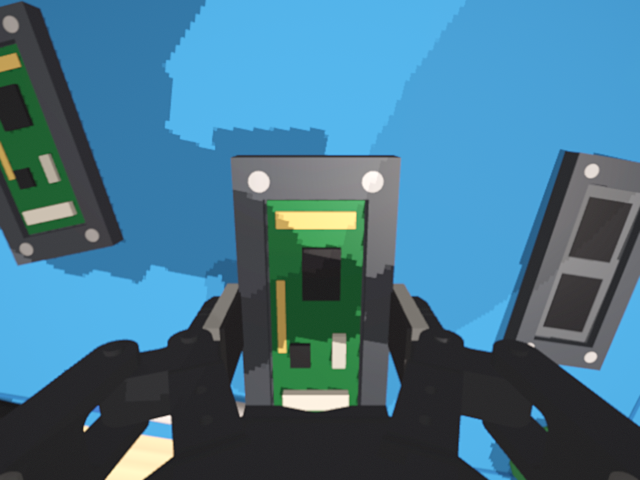

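View pics/s5.png

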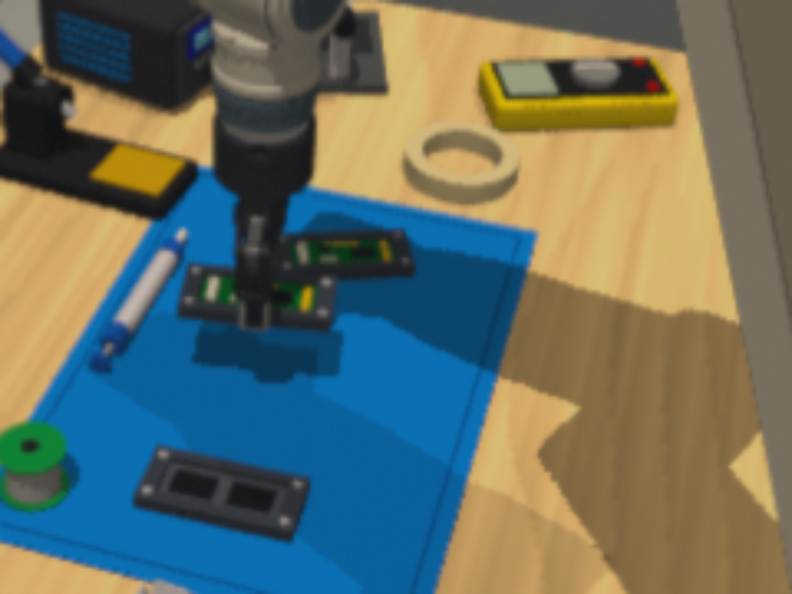

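The carrier is gripped and lifted level. Its front screws are at (259,181) and (373,181). I'll check its pose in the hand.

```bash
cat > inhand.py <<'E'
from h import *
import json,sys
fn,stf=sys.argv[1],sys.argv[2]; pts=eval(sys.argv[3])
im=cv2.imread(fn).astype(int); g=im.min(2)
def near(p):
    x,y=p; w=g[y-14:y+15,x-14:x+15]; k=np.clip(w-(w.max()*0.5+np.median(w)*0.5),0,None)
    yy,xx=np.mgrid[y-14:y+15,x-14:x+15]; return (k*xx).sum()/k.sum(),(k*yy).sum()/k.sum()
p=robot.camera_params('wrist'); K,D,_,_=P('wrist'); T=np.array(p['T_tool_cam'])
pp=np.array([near(q) for q in pts]); print(pp.round(1).tolist())
u=cv2.undistortPoints(pp.reshape(-1,1,2),K,D).reshape(-1,2)
d=np.c_[u,[1,1]]@T[:3,:3].T; c=T[:3,3]
for z in (-19,-17,-15.6,-14,-12):  # tool z of carrier top
    w=c+d*((z-c[2])/d[:,2])[:,None]; v=w[1]-w[0]
    print(z,'sep',np.hypot(*v[:2]).round(2),'mid',w.mean(0)[:2].round(1),'ang',np.degrees(np.arctan2(v[0],v[1])).round(2))
E
python3 inhand.py pics/w5.png w5.json '[(259,181),(373,181)]'
```

```text
[[258.5, 181.2], [371.7, 180.7]]
-19 sep 37.01 mid [52.3  0.4] ang 0.26
-17 sep 37.61 mid [52.1  0.4] ang 0.26
-15.6 sep 38.02 mid [51.9  0.4] ang 0.26
-14 sep 38.5 mid [51.6  0.4] ang 0.26
-12 sep 39.1 mid [51.3  0.4] ang 0.26
```

A is centred in the grip to within 0.5 mm, with its top 15.5 mm above the TCP. Now carrying it to above the magazine.

```bash
python3 -m inch '[[[0,0,0,0,0,0.6,-1],[0,0,0,0,0.2,0.8,-1],[0,0,-0.4,-0.2,0.5,0.6,-1],[0,0,-0.5,-0.3,0.9,0.2,-1],[0,0,-0.5,-0.3,0.9,0,-1],[0,0,-0.5,-0.3,0.9,0,-1],[0,0,-0.5,-0.3,0.9,0,-1],[0,0,-0.5,-0.3,0.9,0,-1],[0,0,-0.5,-0.2,0.9,0,-1],[0,0,-0.4,-0.2,0.9,0,-1],[0,0,-0.22,-0.1,0.6,0,-1],[0,0,0,0,0.3,0,-1]]]'
python3 -m inch '[[[0,0,0,0,0,0,-1],[0,0,0,0,0,0,-1]]]'
python3 - <<'E'
from h import *
import json
st=robot.get_state(); cv2.imwrite('pics/w6.png',robot.camera('wrist')); print(st['ee_pos'],st['tool_rot'],st['ft_force'],st['ft_torque'],st['opening'])
json.dump({k:list(map(float,st[k])) for k in('ee_pos','tool_rot','q')},open('w6.json','w'))
cv2.imwrite('pics/t6.png',cv2.resize(robot.camera('top')[230:365,90:225],None,fx=4.4,fy=4.4,interpolation=cv2.INTER_CUBIC))
E
```

```text
clock: 11.12
ee_pos: [477.0, 246.2, 172.5]
tool_rot: [-179.9, -0.1, 174.8]
ft_force: [0.4, -0.4, -1.0]
opening: 54.7
clock: 11.38
ee_pos: [478.1, 244.1, 173.3]
tool_rot: [-180.0, -0.0, 174.7]
ft_force: [-0.5, 0.0, -0.4]
opening: 54.6
[478.11720606 244.08888213 173.32928741] [-1.79963749e+02 -4.16100254e-02  1.74674575e+02] [-0.46578459  0.0147652  -0.3947282 ] [ 0.02313812 -0.01026809  0.01768615] 54.57203641230295
```

View pics/w6.png

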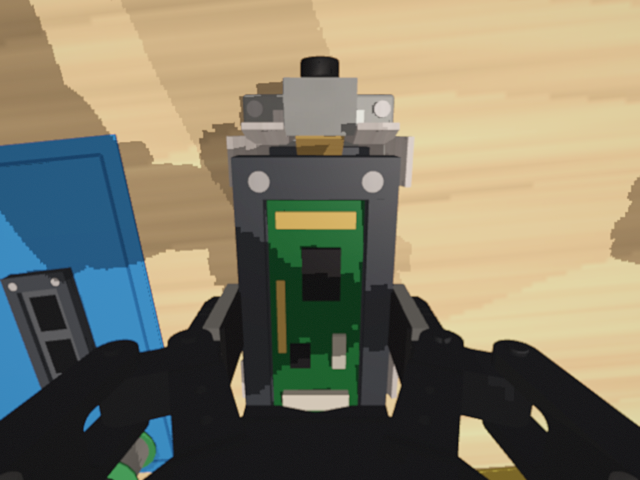

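The held carrier sits just over the mouth, with the knob at (320,67) and the carrier centre line at 315. It needs 1.6 mm in x and y. I'll correct that and descend into the flare.

```bash
python3 -m inch '[[[0,0,0,0.032,0.032,-0.2,-1],[0,0,0,0,0,-0.3,-1],[0,0,0,0,0,-0.3,-1],[0,0,0,0,0,0,-1],[0,0,0,0,0,0,-1]]]'
python3 - <<'E'
from h import *
st=robot.get_state(); cv2.imwrite('pics/w7.png',robot.camera('wrist')); print(st['ee_pos'],st['tool_rot'],st['ft_force'],st['ft_torque'],st['opening'])
E
```

```text
clock: 12.1
ee_pos: [479.6, 246.7, 133.8]
tool_rot: [-180.0, -0.0, 174.7]
ft_force: [-0.1, 0.2, -0.3]
opening: 54.3
[479.64408065 246.66020485 133.81678603] [-1.79999086e+02 -2.17843153e-03  1.74710627e+02] [-0.13439168  0.19203448 -0.32126649] [-0.01791198 -0.00930128  0.04475197] 54.32436089935812
```

View pics/w7.png

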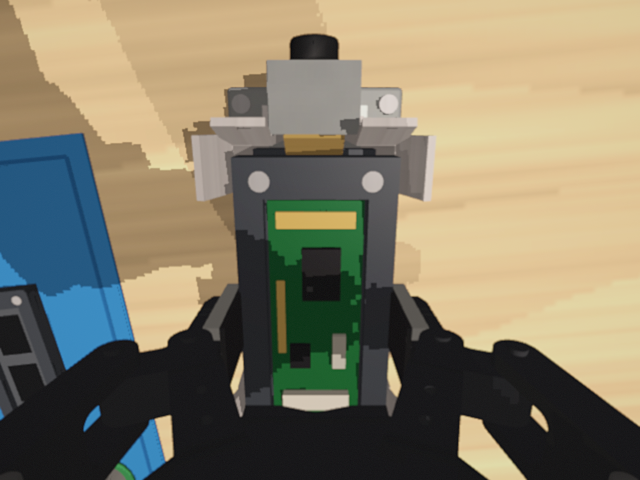

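The carrier is centred between the flares (193/434 against the carrier's 232/398), with no contact force yet. I'll continue down to just above carrier C.

```bash
python3 -m inch '[[[0,0,0,0,-0.012,-0.2,-1],[0,0,0,0,0,-0.2,-1],[0,0,0,0,0,-0.2,-1],[0,0,0,0,0,-0.1,-1],[0,0,0,0,0,0,-1]]]'
python3 -c "
from h import *
st=robot.get_state(); print(st['ee_pos'],st['tool_rot'],st['ft_force'],st['ft_torque'],st['opening'])"
```

```text
clock: 12.78
ee_pos: [480.4, 246.1, 98.7]
tool_rot: [180.0, 0.1, 174.7]
ft_force: [3.6, 0.3, 2.5]
opening: 54.2
[480.38663933 246.13592181  98.69580207] [1.79969117e+02 8.80412763e-02 1.74696433e+02] [3.56255489 0.28115605 2.54610106] [ 0.12345102 -0.42686122 -0.06244741] 54.17860809370091
```

```bash
python3 -m inch '[[[0,0,0,0.01,0,-0.1,-1],[0,0,0,0,0,-0.1,-1],[0,0,0,0,0,-0.1,-1],[0,0,0,0,0,0,-1],[0,0,0,0,0,0,-1]]]'
python3 - <<'E'
from h import *
import json
st=robot.get_state(); cv2.imwrite('pics/w8.png',robot.camera('wrist')); print(st['ee_pos'],st['tool_rot'],st['ft_force'],st['ft_torque'],st['opening'])
json.dump({k:list(map(float,st[k])) for k in('ee_pos','tool_rot','q')},open('w8.json','w'))
E
python3 inhand.py pics/w8.png w8.json '[(259,181),(373,181)]'
```

```text
clock: 13.4
ee_pos: [480.7, 246.2, 84.3]
tool_rot: [180.0, 0.1, 174.7]
ft_force: [0.5, 0.5, 8.2]
opening: 54.1
[480.6809525  246.18723571  84.27184905] [1.79964076e+02 9.21561572e-02 1.74708628e+02] [0.45617608 0.45950368 8.19318655] [-0.06634171 -0.1393207   0.01054582] 54.052138066497484
[[258.5, 181.3], [370.1, 181.6]]
-19 sep 36.51 mid [52.3 -0.1] ang -0.15
-17 sep 37.09 mid [52.  -0.1] ang -0.15
-15.6 sep 37.5 mid [51.8 -0.1] ang -0.15
-14 sep 37.97 mid [51.6 -0.1] ang -0.15
-12 sep 38.56 mid [51.3 -0.1] ang -0.15
```

View pics/w8.png

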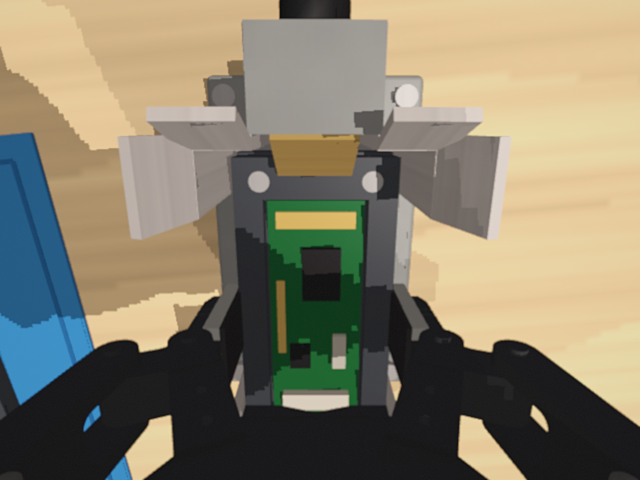

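The near brass catch already overlaps the carrier's near end, at (315,155). The top is at about 100 mm, so I'll press 4–5 mm deeper as specified.

```bash
python3 -m inch '[[[0,0,0,0,0,-0.05,-1],[0,0,0,0,0,-0.04,-1],[0,0,0,0,0,0,-1],[0,0,0,0,0,0,-1]]]'
python3 - <<'E'
from h import *
import json
st=robot.get_state(); cv2.imwrite('pics/w9.png',robot.camera('wrist')); print(st['ee_pos'],st['tool_rot'],st['ft_force'],st['ft_torque'],st['opening'])
cv2.imwrite('pics/s9.png',cv2.resize(robot.camera('side')[300:440,245:395],None,fx=4.2,fy=4.2,interpolation=cv2.INTER_CUBIC))
json.dump({k:list(map(float,st[k])) for k in('ee_pos','tool_rot','q')},open('w9.json','w'))
E
python3 inhand.py pics/w9.png w9.json '[(259,181),(373,181)]'
```

```text
clock: 13.95
ee_pos: [480.7, 246.2, 79.9]
tool_rot: [180.0, 0.1, 174.7]
ft_force: [1.0, -0.3, 10.0]
opening: 53.9
[480.66588791 246.19565632  79.89071204] [1.79963501e+02 9.86372676e-02 1.74709237e+02] [ 1.00747456 -0.28358099  9.99992634] [-0.06806338 -0.05080851  0.01068315] 53.90772505184349
[[258.5, 181.3], [367.5, 181.6]]
-19 sep 35.69 mid [52.3 -0.5] ang -0.2
-17 sep 36.26 mid [52.  -0.5] ang -0.2
-15.6 sep 36.66 mid [51.8 -0.5] ang -0.2
-14 sep 37.12 mid [51.5 -0.5] ang -0.2
-12 sep 37.7 mid [51.3 -0.5] ang -0.2
```

View pics/w9.png

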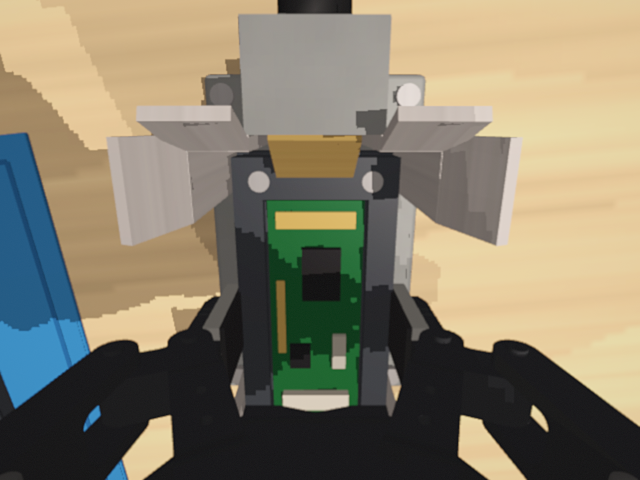

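View pics/s9.png

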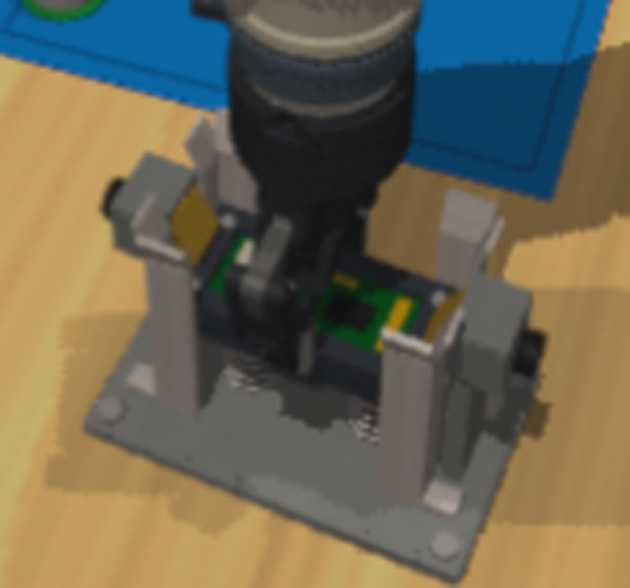

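Force is 10 N, matching the spring minus the carriers' weight, so the catches aren't loaded. Both brass noses overlap the ends in the side view, at (195,225) and (445,312). Releasing and rising.

```bash
python3 -m inch '[[[0,0,0,0,0,0,0.7],[0,0,0,0,0,0,0.7],[0,0,0,0,0,0,0.7],[0,0,0,0,0,0.2,0.7],[0,0,0,0,0,0.5,0.7],[0,0,0,0,0,0.6,0.7],[0,0,0,0,0,0.6,0.7],[0,0,0,0,0,0,0.7]]]'
python3 - <<'E'
from h import *
import json
st=robot.get_state(); cv2.imwrite('pics/w10.png',robot.camera('wrist')); print(st['ee_pos'],st['tool_rot'],st['ft_force'],st['opening'])
json.dump({k:list(map(float,st[k])) for k in('ee_pos','tool_rot','q')},open('w10.json','w'))
E
```

```text
clock: 15.05
ee_pos: [481.1, 246.4, 177.0]
tool_rot: [179.9, 0.2, 174.7]
ft_force: [0.1, 0.2, -1.4]
opening: 72.9
[481.13759546 246.3798468  177.04313554] [179.89503931   0.24224648 174.70881741] [ 0.10328531  0.16416989 -1.37083448] 72.8873483087449
```

View pics/w10.png

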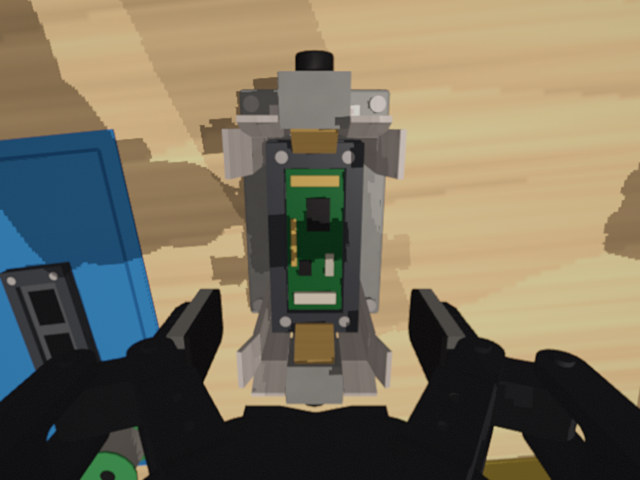

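Both brass noses overlap the carrier's ends, at (314,143) and (314,330). A height check from the screw spacing, then on to B.

```bash
python3 - <<'E'
from h import *
import json
st=json.load(open('w10.json')); cam=P('wrist',st); im=cv2.imread('pics/w10.png').astype(int); g=im.min(2)
def near(p):
    x,y=p; w=g[y-8:y+9,x-8:x+9]; k=np.clip(w-(w.max()*0.5+np.median(w)*0.5),0,None)
    yy,xx=np.mgrid[y-8:y+9,x-8:x+9]; return (k*xx).sum()/k.sum(),(k*yy).sum()/k.sum()
pp=[near(p) for p in[(281,157),(348,157),(286,322),(345,322)]]; print(np.round(pp,1).tolist())
for z in(96,100,104):
    w=toplane(cam,pp,z)[:,:2]; ax=(w[2]+w[3]-w[0]-w[1])/2; lat=(w[1]+w[3]-w[0]-w[2])/2
    print(z,w.mean(0).round(1),np.hypot(*ax).round(1),np.hypot(*lat).round(1),np.degrees(np.arctan2(ax[1],ax[0])).round(2))
E
python3 -m inch '[[[0,0,0.4,0,-0.3,0.5,1],[0,0,0.8,0,-0.7,0.3,1],[0,0,0.8,0.1,-0.9,0,1],[0,0,0.7,0.1,-1,0,1],[0,0,0.7,0.1,-1,0,1],[0,0,0.7,0.2,-1,0,1],[0,0,0.6,0.2,-1,0,1],[0,0,0.6,0.2,-1,0,1],[0,0,0.5,0.2,-1,0,1],[0,0,0.5,0.2,-1,0,1],[0,0,0.4,0.1,-1,-0.3,1],[0,0,0.3,0.1,-0.9,-0.6,1]]]'
python3 -m inch '[[[0,0,0,0.05,-0.3,-0.8,1],[0,0,0,0,0,-0.5,1],[0,0,0,0,0,-0.1,0.5],[0,0,0,0,0,0,0.5],[0,0,0,0,0,0,0.5]]]'
python3 - <<'E'
from h import *
import json
st=robot.get_state(); cv2.imwrite('pics/w11.png',robot.camera('wrist')); print(st['ee_pos'],st['tool_rot'],st['ft_force'],st['opening'])
json.dump({k:list(map(float,st[k])) for k in('ee_pos','tool_rot','q')},open('w11.json','w'))
E
```

```text
[[281.1, 156.8], [346.7, 156.9], [285.0, 321.3], [343.4, 320.9]]
96 [482.2 245.9] 106.2 38.2 -5.29
100 [480.9 246. ] 104.3 37.5 -5.29
104 [479.6 246.1] 102.4 36.8 -5.29
clock: 16.6
ee_pos: [555.3, -296.0, 168.6]
tool_rot: [-180.0, 0.0, -157.3]
ft_force: [0.4, 0.1, 0.8]
opening: 85.6
clock: 17.23
ee_pos: [558.1, -309.0, 100.6]
tool_rot: [-179.9, 0.1, -157.3]
ft_force: [-0.8, -0.1, -0.4]
opening: 64.0
[ 558.13455273 -308.99855748  100.57707753] [-1.79907759e+02  5.51314973e-02 -1.57264775e+02] [-0.75612105 -0.08288387 -0.38675848] 63.97279762682814
```

View pics/w11.png

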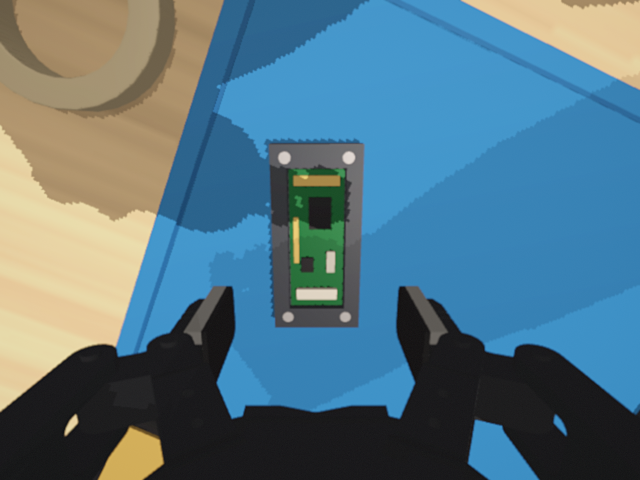

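A is held at a 100 mm top. B now lies centred under the gripper, with screws at (285,157), (349,157), (288,317) and (346,317). Refining its pose.

Run:
```python
from h import *
import json
st=json.load(open('w11.json')); cam=P('wrist',st); im=cv2.imread('pics/w11.png').astype(int); g=im.min(2)
def near(p):
    x,y=p; w=g[y-8:y+9,x-8:x+9]; k=np.clip(w-(w.max()*0.5+np.median(w)*0.5),0,None)
    yy,xx=np.mgrid[y-8:y+9,x-8:x+9]; return (k*xx).sum()/k.sum(),(k*yy).sum()/k.sum()
pp=[near(p) for p in[(285,157),(349,157),(288,317),(346,317)]]; print(np.round(pp,1).tolist())
w=toplane(cam,pp,15)[:,:2]; ax=(w[2]+w[3]-w[0]-w[1])/2; lat=(w[1]+w[3]-w[0]-w[2])/2
print(w.mean(0).round(1),np.hypot(*ax).round(1),np.hypot(*lat).round(1),np.degrees(np.arctan2(ax[1],ax[0])).round(2))
```

```text
[[284.0, 157.4], [348.5, 157.3], [287.7, 316.6], [344.9, 316.5]]
[ 558.5 -307.7] 104.5 38.2 22.76
```

```bash
python3 -m inch '[[[0,0,0,0.006,0.018,-0.5,0.5],[0,0,0,0,0,-0.7,0.5],[0,0,0,0,0,-0.5,0.5],[0,0,0,0,0,-0.2,0.5],[0,0,0,0,0,-0.06,0.5],[0,0,0,0,0,0,0.5],[0,0,0,0,0,0,0.5]]]'
python3 -c "
from h import *
st=robot.get_state(); cv2.imwrite('pics/w12.png',robot.camera('wrist')); print(st['ee_pos'],st['tool_rot'],st['ft_force'])"
```

```text
clock: 18.15
ee_pos: [558.4, -308.4, 2.3]
tool_rot: [-179.9, 0.0, -157.3]
ft_force: [-0.3, -0.5, -0.2]
opening: 64.2
[ 558.3611675  -308.42046586    2.31535899] [-1.79919372e+02  4.73071438e-02 -1.57290338e+02] [-0.29939913 -0.51789991 -0.16184992]
```

View pics/w12.png

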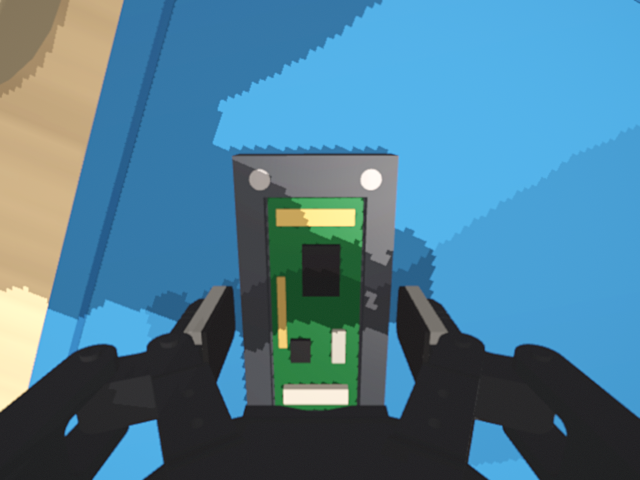

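The view matches A's grasp: pads at 235 and 398, screws at y≈180. Same final lowering, close and lift.

```bash
python3 -m inch '[[[0,0,0,0,0,-0.05,0.5],[0,0,0,0,0,0,0.5],[0,0,0,0,0,0,-1],[0,0,0,0,0,0,-1],[0,0,0,0,0,0,-1],[0,0,0,0,0,0,-1]]]'
python3 -m inch '[[[0,0,0,0,0,0.1,-1],[0,0,0,0,0,0.4,-1],[0,0,0,0,0,0.8,-1],[0,0,0,0,0,0.8,-1],[0,0,0,0,0,0,-1],[0,0,0,0,0,0,-1]]]'
python3 - <<'E'
from h import *
import json
st=robot.get_state(); cv2.imwrite('pics/w13.png',robot.camera('wrist')); print(st['ee_pos'],st['tool_rot'],st['ft_force'],st['opening'])
json.dump({k:list(map(float,st[k])) for k in('ee_pos','tool_rot','q')},open('w13.json','w'))
E
python3 inhand.py pics/w13.png w13.json '[(259,181),(373,181)]'
```

```text
clock: 18.95
ee_pos: [558.1, -308.3, -0.7]
tool_rot: [-180.0, 0.0, -157.3]
ft_force: [0.1, -0.3, 5.5]
opening: 54.3
clock: 19.7
ee_pos: [557.5, -307.8, 103.0]
tool_rot: [179.9, -0.0, -157.3]
ft_force: [-0.4, -0.4, -1.3]
opening: 54.5
[ 557.4752484  -307.79195899  103.03542522] [ 1.79946954e+02 -3.09389935e-02 -1.57294025e+02] [-0.40167817 -0.40416527 -1.3130203 ] 54.50981310410413
[[261.3, 173.5], [372.5, 181.4]]
-19 sep 36.34 mid [53.3  1.2] ang -4.07
-17 sep 36.93 mid [53.1  1.2] ang -4.07
-15.6 sep 37.34 mid [52.9  1.2] ang -4.07
-14 sep 37.8 mid [52.7  1.3] ang -4.07
-12 sep 38.39 mid [52.4  1.3] ang -4.07
```

View pics/w13.png

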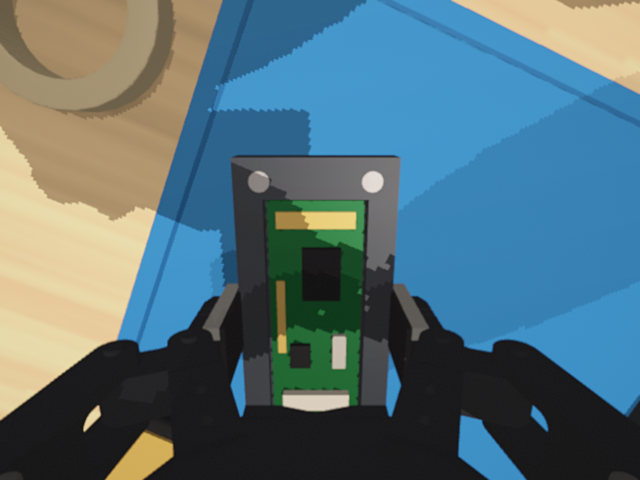

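The view is identical to A's grip: screws at (259,181) and (373,181). The 4° angle comes from a shadow on the left screw. Carrying it to the magazine.

```bash
python3 -m inch '[[[0,0,-0.4,0,0.2,0.5,-1],[0,0,-0.6,0,0.5,0.6,-1],[0,0,-0.6,-0.1,0.8,0.35,-1],[0,0,-0.6,-0.1,0.9,0,-1],[0,0,-0.6,-0.2,0.9,0,-1],[0,0,-0.6,-0.2,0.9,0,-1],[0,0,-0.6,-0.2,0.9,0,-1],[0,0,-0.6,-0.2,0.9,0,-1],[0,0,-0.6,-0.2,0.9,0,-1],[0,0,-0.6,-0.2,0.9,0,-1],[0,0,-0.6,-0.1,0.9,0,-1],[0,0,-0.6,0,0.9,0,-1]]]'
python3 -m inch '[[[0,0,0,-0.05,0.8,0,-1],[0,0,0,0,0.4,0,-1],[0,0,0,0,0.16,0,-1],[0,0,0,0,0,0,-1],[0,0,0,0,0,0,-1],[0,0,0,0,0,0,-1]]]'
python3 -c "
from h import *
st=robot.get_state(); cv2.imwrite('pics/w14.png',robot.camera('wrist')); print(st['ee_pos'],st['tool_rot'],st['ft_force'],st['opening'])"
```

```text
clock: 21.25
ee_pos: [481.8, 173.2, 175.1]
tool_rot: [-180.0, -0.1, 174.6]
ft_force: [0.8, 0.5, -1.1]
opening: 54.7
clock: 22.0
ee_pos: [480.6, 239.1, 176.4]
tool_rot: [-180.0, 0.0, 174.6]
ft_force: [-0.1, 0.3, -0.9]
opening: 54.5
[480.59254009 239.06561797 176.386264  ] [-1.79996968e+02  1.13347745e-02  1.74636836e+02] [-0.10948926  0.30534634 -0.91883878] 54.46580498251113
```

View pics/w14.png

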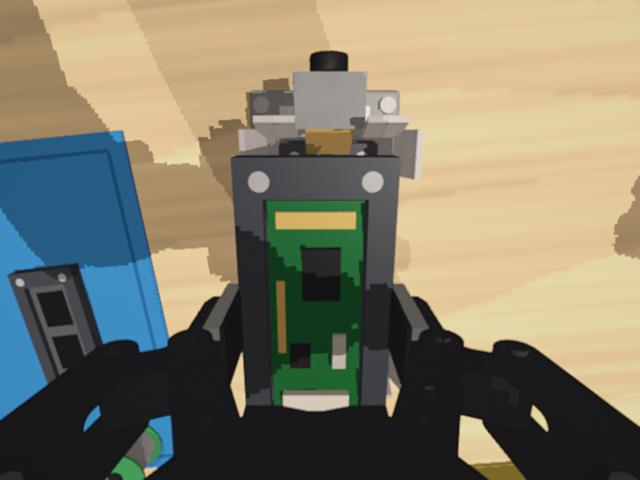

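It's 7 mm short in y, with the knob at 329 against a carrier centre of 315. I'll correct that, then go into the flare.

```bash
python3 -m inch '[[[0,0,0,0,0.14,0,-1],[0,0,0,0,0,0,-1],[0,0,0,0,0,-0.2,-1],[0,0,0,0,0,-0.3,-1],[0,0,0,0,0,-0.3,-1],[0,0,0,0,0,0,-1],[0,0,0,0,0,0,-1]]]'
python3 -c "
from h import *
st=robot.get_state(); cv2.imwrite('pics/w15.png',robot.camera('wrist')); print(st['ee_pos'],st['tool_rot'],st['ft_force'],st['opening'])"
```

```text
clock: 22.92
ee_pos: [480.5, 246.9, 136.3]
tool_rot: [-180.0, -0.0, 174.7]
ft_force: [0.3, 0.3, -2.0]
opening: 54.3
[480.48525827 246.91992736 136.31438479] [-1.79999000e+02 -2.59739576e-03  1.74706490e+02] [ 0.28900654  0.31373673 -2.02750716] 54.259819010645046
```

View pics/w15.png

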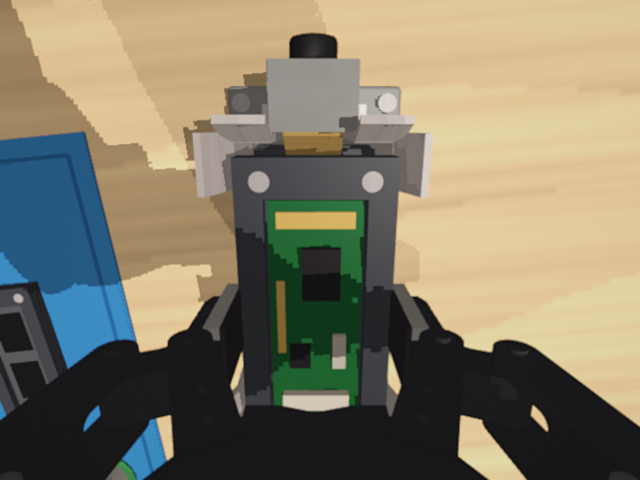

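The carrier is centred between the flares again (193/431 against 232/398). Going down to contact.

```bash
python3 -m inch '[[[0,0,0,0,-0.012,-0.2,-1],[0,0,0,0,0,-0.2,-1],[0,0,0,0,0,-0.2,-1],[0,0,0,0,0,-0.15,-1],[0,0,0,0,0,0,-1]]]'
python3 -m inch '[[[0,0,0,0,0,-0.1,-1],[0,0,0,0,0,-0.1,-1],[0,0,0,0,0,-0.1,-1],[0,0,0,0,0,-0.05,-1],[0,0,0,0,0,0,-1],[0,0,0,0,0,0,-1]]]'
python3 - <<'E'
from h import *
st=robot.get_state(); cv2.imwrite('pics/w16.png',robot.camera('wrist')); print(st['ee_pos'],st['tool_rot'],st['ft_force'],st['ft_torque'],st['opening'])
E
```

```text
clock: 23.6
ee_pos: [480.9, 246.3, 98.5]
tool_rot: [180.0, 0.0, 174.7]
ft_force: [2.2, 0.2, 4.2]
opening: 54.4
clock: 24.35
ee_pos: [480.9, 246.3, 82.2]
tool_rot: [180.0, 0.1, 174.7]
ft_force: [-1.3, -1.4, 10.4]
opening: 54.2
[480.8742471  246.33999833  82.17605958] [1.79977836e+02 9.38026019e-02 1.74701621e+02] [-1.28410426 -1.36720776 10.43776737] [-0.2174525   0.21058011 -0.02116846] 54.200940158268885
```

View pics/w16.png

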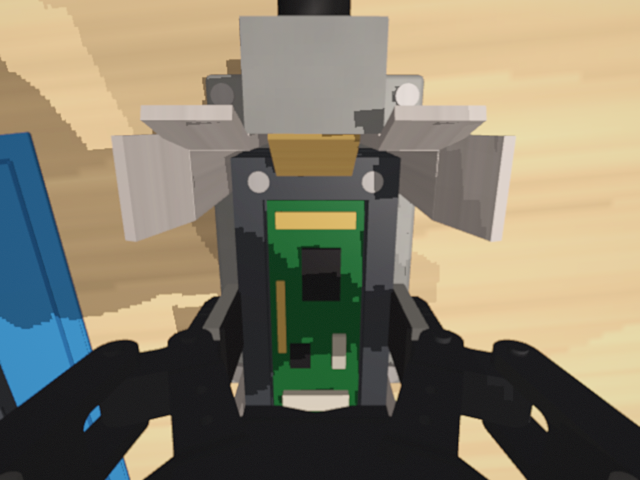

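```bash
python3 -m inch '[[[0,0,0,-0.01,0,-0.03,-1],[0,0,0,0,0,-0.03,-1],[0,0,0,0,0,0,-1],[0,0,0,0,0,0,-1]]]'
python3 - <<'E'
from h import *
st=robot.get_state(); cv2.imwrite('pics/s17.png',cv2.resize(robot.camera('side')[300:440,245:395],None,fx=4.2,fy=4.2,interpolation=cv2.INTER_CUBIC)); print(st['ee_pos'],st['tool_rot'],st['ft_force'],st['ft_torque'],st['opening'])
E
```

```text
clock: 24.9
ee_pos: [480.9, 246.4, 79.4]
tool_rot: [180.0, 0.2, 174.7]
ft_force: [0.7, -1.1, 10.6]
opening: 54.5
[480.87362237 246.37811413  79.37607137] [1.79968217e+02 1.53627861e-01 1.74698833e+02] [ 0.6777085 -1.0685975 10.5735531] [-0.28496405 -0.06639772  0.0180692 ] 54.45462584199583
```

View pics/s17.png

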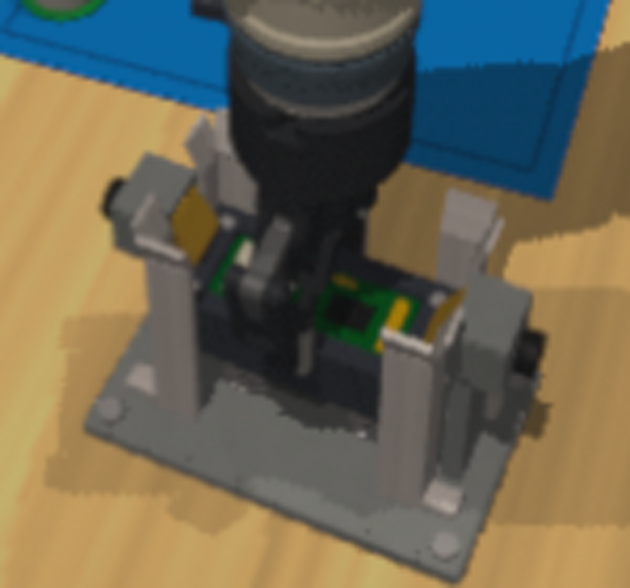

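Both noses look out over the ends (195,225) and (445,312), with the stack three deep. Releasing and rising to check.

```bash
python3 -m inch '[[[0,0,0,0,0,0,0.7],[0,0,0,0,0,0,0.7],[0,0,0,0,0,0,0.7],[0,0,0,0,0,0.2,0.7],[0,0,0,0,0,0.5,0.7],[0,0,0,0,0,0.6,0.7],[0,0,0,0,0,0.6,0.7],[0,0,0,0,0,0,0.7],[0,0,0,0,0,0,0.7]]]'
python3 - <<'E'
from h import *
st=robot.get_state(); im=robot.camera('wrist'); cv2.imwrite('pics/w18.png',im); print(st['ee_pos'],st['ft_force'],st['opening'])
cam=P('wrist',st); g=im.astype(int).min(2)
def near(p):
    x,y=p; w=g[y-8:y+9,x-8:x+9]; k=np.clip(w-(w.max()*0.5+np.median(w)*0.5),0,None)
    yy,xx=np.mgrid[y-8:y+9,x-8:x+9]; return (k*xx).sum()/k.sum(),(k*yy).sum()/k.sum()
pp=[near(p) for p in[(281,157),(348,157),(286,322),(345,322)]]; print(np.round(pp,1).tolist())
for z in(96,100,104):
    w=toplane(cam,pp,z)[:,:2]; ax=(w[2]+w[3]-w[0]-w[1])/2; lat=(w[1]+w[3]-w[0]-w[2])/2
    print(z,w.mean(0).round(1),np.hypot(*ax).round(1),np.hypot(*lat).round(1),np.degrees(np.arctan2(ax[1],ax[0])).round(2))
E
```

```text
clock: 26.08
ee_pos: [479.6, 246.2, 173.1]
tool_rot: [-180.0, -0.0, 174.7]
ft_force: [-0.4, -0.3, -0.6]
opening: 72.7
[479.64618508 246.2183374  173.07703079] [-0.42580458 -0.26511706 -0.58544581] 72.68785307121058
[[281.8, 160.8], [348.0, 160.8], [285.7, 327.2], [344.9, 326.8]]
96 [482.3 246. ] 106.2 38.1 -5.23
100 [481.  246.2] 104.2 37.4 -5.23
104 [479.7 246.3] 102.3 36.7 -5.23
```

View pics/w18.png

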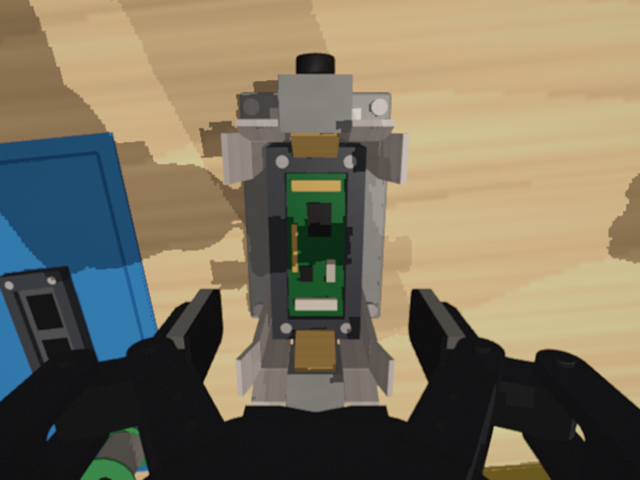

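Both noses lie over the top carrier's ends, at (315,148) and (315,338), and its top is at 100 mm. I'll move clear and take a final side/top check.

```bash
python3 -m inch '[[[0,0,0,0,-0.3,0.6,0.8],[0,0,0,-0.2,-0.7,0.5,0.8],[0,0,0,-0.2,-0.9,0,0.8],[0,0,0,-0.2,-0.9,0,0.8],[0,0,0,-0.2,-0.9,0,0.8],[0,0,0,0,-0.4,0,0.8],[0,0,0,0,0,0,0.8],[0,0,0,0,0,0,0.8]]]'
python3 - <<'E'
from h import *
s=robot.camera('side'); t=robot.camera('top'); cv2.imwrite('pics/tF.png',t)
cv2.imwrite('pics/sF.png',cv2.resize(s[300:440,245:395],None,fx=4.2,fy=4.2,interpolation=cv2.INTER_CUBIC))
E
```

```text
clock: 27.12
ee_pos: [439.7, 41.7, 227.8]
tool_rot: [180.0, -0.1, 174.7]
ft_force: [-0.2, 0.2, 1.1]
opening: 77.0
```

View pics/sF.png

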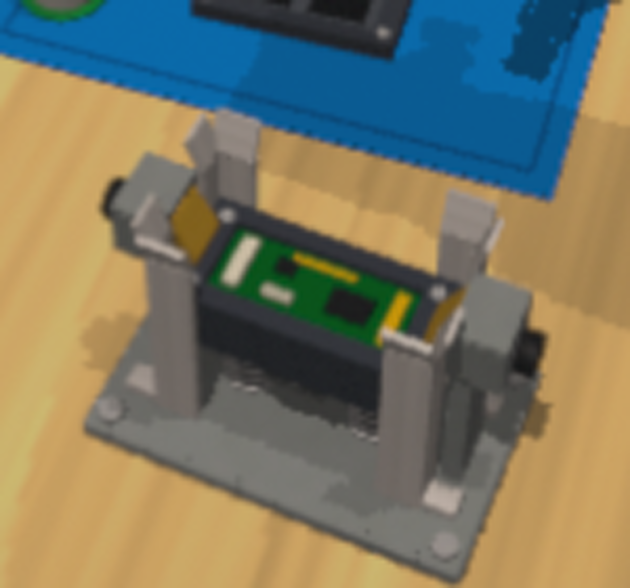

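View pics/tF.png

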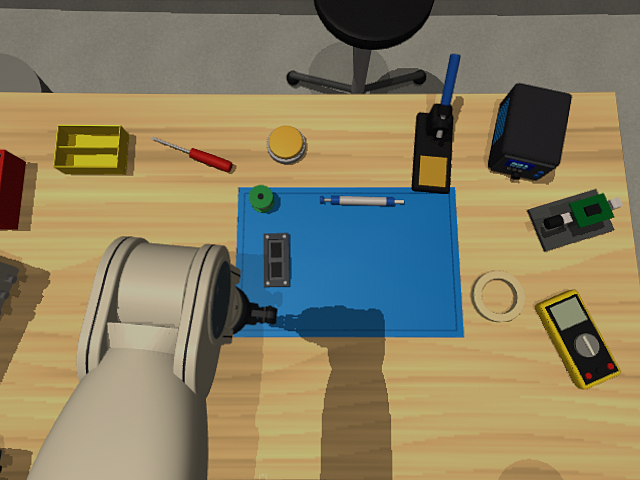

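The side view shows the stack of three level, held by both catches with its board up. In the top view the empty carrier (277,260), spool, pump and tape are where they were. Handing in.

```bash
python3 -c "
from workcell import robot
print(robot.hand_in())"
```

```text
the job is handed in; nothing more can be done
None
```

I loaded both board carriers, A then B, into the magazine on top of C, boards up. I pressed each about 4–5 mm below the catch line at roughly 10 N, released it and moved the arm clear; I handed the job in at about 27 s.

- **Catches:** the final wrist and side views show both brass catches out over the ends of the top carrier, with the stack of three level. The top measures about 100 mm high, from the screw spacing.
- **Other things:** by eye, the empty carrier, spool, pump and tape are where they started in the last top view.
- **Checks that disagreed:**
  - The check of B in the gripper read 4° off; the picture matched A's grip, so I put it down to a shadow on one screw.
  - B's final press read about 10.6 N against the roughly 12 N I expected. I did not resolve the difference, but both catches held once I let go.
  - The fingertips touched the mat with about 6 N during each pick-up.

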